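# Slide the mould insert into its holder and lock it

### The job

Take the wide, flat mould insert (not the narrower, taller block) out of the storage tray, slide it lengthwise into the channel of the slide holder until it is fully home against the stop, and only then turn the holder's lock knob clockwise until it clicks over into the locked position. Leave the other block and the things lying around where they are.

Things in the scene. Friction and masses are not known exactly. Their poses are not given: they have to be found in the camera images.
- insert_center (a point): Centre of the mould insert to be moved: a plain ground-steel block with small vertical bores, 62 mm long (its own y axis), 40 wide (x), 22 high (z up), 0.2 to 0.4 kg; the wide flat one of the two blocks in the tray. The point is at its centre, 11 mm above its underside. It is the same either end first.
- small_insert: The other block in the tray: narrower and taller, 50 mm long (its y) x 28 wide (x) x 28 high; stays in its channel. Origin at the centre of its underside.
- tray: Fixed grey tray, 142 mm (x) x 116 (y), origin at the centre of its underside. Two channels along x, 46 wide, centred at y = +-29; floor 6 mm above the bench. Rails both sides of each channel rise to 32 above the bench, so blocks cannot be gripped by their long sides; about 34 mm is free beyond each end of the long block, up to end lips at x = +-65, 13 high. The blocks may be in either channel.
- holder: Fixed steel slide holder, 88 mm (x) x 92 (y), roof top 47 above the bench; origin at the centre of its underside, -x is where the mouth faces. Channel along x, 42 wide, 25 high (1 mm play each side, 3 in height), floor 14 above the bench, beginning at x = -37; side walls (outer faces y = +-31) begin at x = -31, roof at x = -23; a stop at x = +29 ends it.
- holder_seat (a point): Where the insert's centre is when it is fully home: 2 mm to -x of the holder's origin, 25 mm above the bench; the insert's tail end is then at x = -33 mm, 2 mm proud of the side walls. Axes as the holder's; the insert slides in along +x, lengthwise.
- holder_mouth (a point): Centre of the mouth, in the plane where the side walls begin (31 mm to -x of the holder's origin), 25 mm above the bench. The first 8 mm of the side walls are flared by about 2 mm each.
- knob_body (a joint): Lock knob on the holder's roof, vertical axis. 0 = unlocked (bar along the holder's x), 1.57 = locked (bar along its y); grows clockwise seen from above; stops at both ends. A sprung over-centre strut resists with up to 0.1 N m as far as half way (0.79), then snaps the knob on to the locked end: the click.
- knob_grip (a point): Point to grip on the knob's axis, 73 mm above the bench. The knob is black, its bar 36 mm long, 14 thick, from 53 to 83 mm above the bench, over a disc of 36 mm diameter; axis 20 mm to +x of the holder's origin. The point's own x runs along the bar and turns with it.
- v_block: Bystander, loose: ground steel V-block, 48 x 44 x 36 high, stands left of the holder's mouth (mm). Origin at the centre of its underside.
- spacer_ring: Bystander, loose: flat turned steel ring, 46 diameter, 12 high, lies right of the holder's mouth (mm). Origin at the centre of its underside.
- guide_bush: Bystander, loose: flanged steel bush, 40 diameter, 35 high, stands between tray and robot (mm). Origin at the centre of its underside.
- hex_key: Bystander, loose: dark L-shaped hex key, 47 x 125 x 12 high, lies beside the tray on its far (right) side (mm). Origin at the centre of its underside.
- tape_roll: Bystander, loose: roll of tape lying flat, 100 diameter, 25 high (mm). Origin at the centre of its underside.
- magnetic_base: Bystander, loose: magnet block with a bow knob on top, 58 x 51 x 80 high, stands behind the holder (mm). Origin at the centre of its underside.
- toolmaker_vise: Fixed small steel vise left of the holder, 68 x 188 mm (its long side roughly along the bench's y), 60 mm high; origin at the centre of its underside. A bystander.
- mould_insert: The same mould insert; origin at the centre of its underside.
Not all that is in view belongs to the job. Leave any orange look-alike of the mould_insert alone.

How it is judged:
On the way, in this order (a step that is already met when the one before it is completed fails the run):
1. the mould insert is fully home in the holder (horizontal distance between insert_center and holder_seat below 0.004 m and height (world z) of insert_center between 0.022 and 0.029 m and angle between the y axis of insert_center and the x axis of holder_seat, either way round below 0.06 rad), for 0.2 s.
2. the lock knob has clicked over to locked (value of joint knob_body above 1.35 rad), for 0.2 s.
At the end, for the whole second after the job is handed in: The mould insert lies in the holder's channel at rest, its centre within 4 mm of the home position (horizontally), flat on the channel floor (centre 22 to 29 mm above the bench), in line with the channel within 0.06 rad; the lock knob stands beyond 1.35 rad (locked end 1.57) (all of step 1 and value of joint knob_body above 1.35 rad and linear speed of mould_insert below 0.02 m/s); the robot touches nothing.
It fails at once if the small block was moved more than 25 mm (distance of small_insert from where it was at the start of the episode above 0.025 m).
It fails at once if a bystander (V-block, ring, bush, hex key, tape roll or magnet block) was moved more than 20 mm (distance of any of v_block, spacer_ring, guide_bush, hex_key, tape_roll, magnetic_base from where it was at the start of the episode above 0.02 m).
It also fails if it takes over 72 s, if anything falls off the work surface, if the arm or the gripper's body presses on something with over 40 N, if the wrist force passes 120 N, or if a joint passes its speed limit or range.

### The arm

A 6-joint arm with a two-finger parallel gripper is mounted at the origin on a cart in front of the work surface, level with it; the furniture and walls round the work are solid. World frame = base frame: x ahead of the robot, y to its left, z up, the work surface at z = 0. Lengths are in m, angles in rad, forces in N, time in s.
With the tool pointing down it reaches from about 0.375 to 0.75 m from the base axis. Payload 9 kg.
Tool frame: the origin (TCP) lies between the finger pads; the fingertips stand 22 mm ahead of it and the grasp point (between the pads) lies 3 mm ahead of it; z points along the fingers, y is the line along which they close (so a half turn about z gives the same grasp; the last joint's range is limited). The gripper opens to 85 mm and grips with 20 to 120 N. Pads are 22 mm wide; open, the fingers measure 114 mm over their backs; the gripper's body (76 mm by 85 mm) begins 54 mm behind the grasp point. The pads swing forward as they close: fully open they stand 13 mm farther back than shut.
Start: joints at [-1.32, 0.104, 0.097, 1.564, 0, 1.353], TCP at [0.271, -0.535, 0.253] pointing down, gripper open.
Joint ranges: [-2.99, 2.99], [-0.84, 1.86], [-1.1, 1.16], [-1.84, 2.11], [-1.51, 1.56], [-3.14, 3.14]. Speed limits (rad/s): [2.22, 2.22, 2.57, 3.14, 3.14, 3.14].

### API

Orientations are given as a 3x3 rotation matrix whose columns are the frame's x, y, z axes.
In Python, from plant import read_state, viewer, arm gives the robot as it stands. The module is installed in compiled form; this text tells all that it offers.
- The arm moves only by the tool send_rows, never from a script. Its argument "increments" is a list of rows, each a list of 7 numbers: the closure, from 0 (fully open) to 1 (shut), then the shift along the tool's x, y, z scaled (see below), then the turn, a rotation vector about the tool's x, y, z scaled (see below). In form: [[fingers, x, y, z, ax, ay, az], ...]. A call has exactly 8 rows; each row shifts and turns the commanded pose from where the row before left it, along the tool's axes as they then stand; what a row does not reach is not made up. The controller multiplies each number of a shift by 25 mm and each number of a turn by 0.15 rad. A row lasts 1/10 s, in which the tool goes at most 50 mm and 8.59 degrees, less where a joint would pass 70% of its speed; a pose out of reach is approached as far as the arm can. A call with a number of a shift or a turn outside -1 to 1 is refused whole. A call with a gripper value outside its range is refused whole. The fingers move at their own pace and stop on an object; "grip_force" is the grip in N (left out, the last holds). Time passes only in rows, so rows that do not move let the fingers close, or fill a call up. It gives the time, the measured TCP pose, the force, the opening and the grip force at its end, in the units of the state.
- read_state(): the state, without advancing time (a new reading comes with each control period).
- viewer.snapshot(name): name is "side" or "top" or "wrist"; returns (picture, depth): 384x512x3 uint8, red, green, blue; 384x512 float32, m along the optical axis (not along the pixel's ray), 0 where there is no reading.
- viewer.camera_model(name): a dict with "mtx" (3x3 intrinsics, pixels), "rvec" (rotation vector, rad) and "tvec" (3), from world to camera coordinates, as OpenCV has them. Camera axes: x right, y down, z forward; pixel columns grow to the right and rows downward; lengths in m; the calibration is good to about 2 mm. A picture is of the moment at which its call begins: read the wrist's pose just before it. camera_model takes no time and is no camera call; for the wrist camera it gives the pose at the moment of the call.
- arm.finish_job(): hands the job in; it is judged then, once.
The state is a dict: "clock": time; "joint_pos": joint angles; "joint_vel": joint speeds; "effort": joint torques, N m; "position": TCP position; "orientation": TCP orientation; "wrist_force": force on the tool from outside, world axes, zero at the start; "torque": the same for the moment, N m; "width": finger opening in m; "grip_force": force on a finger pad.
Only numpy, scipy, OpenCV 4.12 (cv2) and the standard library are available. Lean on these libraries where they do the work, as an engineer would, in place of code of your own. Each camera call takes 0.05 s, during which the arm holds its last target. There are 200 camera calls.

## Working session

There is one attempt and no reset: what is moved stays moved. The work goes in short steps, Python scripts to look and compute and a tool call to move; the robot and the scene stay as the last step left them, time stands still between calls to the robot, and variables do not carry over. Pictures are saved under pics/ and viewed, at most 12 in all, crops included, and the job is handed in when it is done.

Besides the shell and the picture viewer there is one more tool, called after "Call:" as name(argument=value, ...), one argument or row to a line, values as JSON. send_rows: Moves the arm, as the interface text tells. Its arguments: {"type":"object","properties":{"increments":{"type":"array","items":{"type":"array","items":{"type":"number","minimum":-1,"maximum":1}}},"grip_force":{"type":"number"}},"required":["increments"]}

```bash
mkdir -p pics
cat > h.py <<'E'
import numpy as np, cv2
from plant import read_state, viewer, arm
def snap(n, name):
    m=viewer.camera_model(n); p,d=viewer.snapshot(n)
    cv2.imwrite(f'pics/{name}.png',p[:,:,::-1]); np.savez(f'pics/{name}.npz',p=p,d=d,K=m['mtx'],r=np.array(m['rvec']),t=np.array(m['tvec']))
def cloud(name):
    z=np.load(f'pics/{name}.npz'); d=z['d']; K=z['K']; R=cv2.Rodrigues(z['r'].reshape(3))[0]
    v,u=np.indices(d.shape); c=np.stack([(u-K[0,2])/K[0,0]*d,(v-K[1,2])/K[1,1]*d,d],-1)
    w=(c-z['t'].reshape(3))@R; w[d==0]=np.nan
    return z['p'],w
E
python3 - <<'E'
from h import *
s=read_state(); print(s)
snap('top','top0'); snap('side','side0')
a=cv2.imread('pics/top0.png')
cv2.imwrite('pics/top0b.png',cv2.resize(a,(800,600)))
p,w=cloud('top0')
for v in range(20,384,40): print(v,[tuple(np.round(w[v,u]*1000).astype(int)) if not np.isnan(w[v,u,0]) else None for u in range(20,512,80)])
E
```

```text
{'clock': 0.0, 'joint_pos': array([-1.31966693e+00,  1.04710975e-01,  9.64509638e-02,  1.56394269e+00,
       -1.07607615e-05,  1.35309554e+00]), 'joint_vel': array([-1.22243572e-03,  1.46690217e-04,  1.06364283e-03,  7.70026058e-04,
       -2.66128124e-04, -8.49853828e-05]), 'effort': array([-1.23494492e-04, -5.56923187e+01,  5.03656089e+01,  1.66485080e-02,
       -2.28465442e-04, -2.39123153e-06]), 'position': array([ 0.27102728, -0.53492897,  0.25250542]), 'orientation': array([[ 8.92097522e-01,  4.51842762e-01, -3.59905055e-04],
       [ 4.51842810e-01, -8.92096534e-01,  1.35958765e-03],
       [ 2.93249787e-04, -1.37550529e-03, -9.99999011e-01]]), 'wrist_force': array([-0.11061327,  0.02577135, -0.89097537]), 'torque': array([ 0.00271756, -0.02234004,  0.00778073]), 'grip_force': 0.0, 'width': 0.08549646877474039}
20 [(np.int64(943), np.int64(475), np.int64(243)), (np.int64(1011), np.int64(338), np.int64(123)), (np.int64(1082), np.int64(152), np.int64(-1)), (np.int64(1086), np.int64(-84), np.int64(-1)), (np.int64(939), np.int64(-261), np.int64(269)), (np.int64(1024), np.int64(-
[... 2403 characters left out ...]
, np.int64(-775))]
340 [(np.int64(-2), np.int64(948), np.int64(-740)), (np.int64(-12), np.int64(614), np.int64(-779)), (np.int64(330), np.int64(17), np.int64(663)), (np.int64(108), np.int64(-92), np.int64(-276)), (np.int64(-12), np.int64(-464), np.int64(-781)), (np.int64(-13), np.int64(-830), np.int64(-784)), (np.int64(269), np.int64(-502), np.int64(406))]
380 [(np.int64(-175), np.int64(945), np.int64(-758)), (np.int64(-179), np.int64(602), np.int64(-770)), (np.int64(296), np.int64(11), np.int64(692)), (np.int64(76), np.int64(-87), np.int64(18)), (np.int64(-186), np.int64(-461), np.int64(-784)), (np.int64(-186), np.int64(-822), np.int64(-784)), (np.int64(287), np.int64(-348), np.int64(665))]
```

View pics/top0b.png

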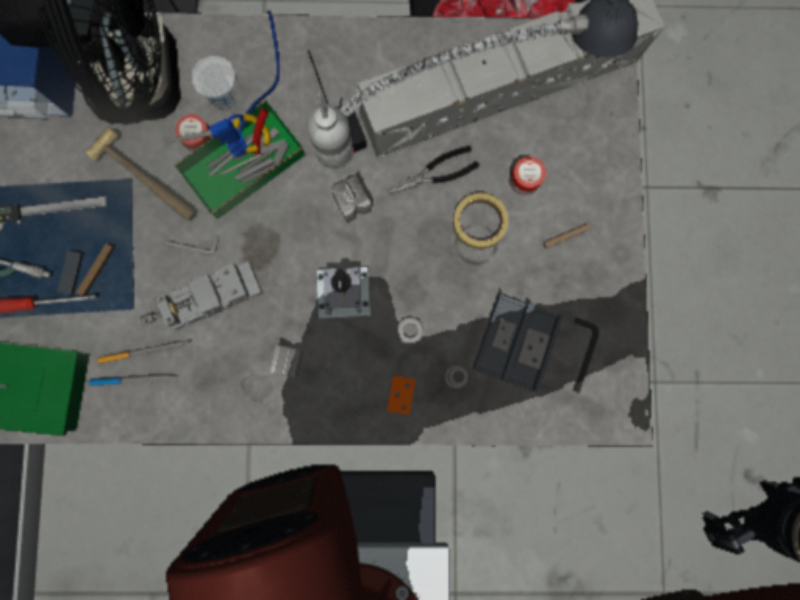

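View pics/side0.png

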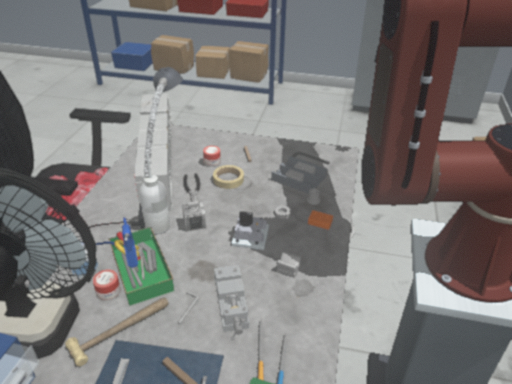

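Top view (800-scaled pixels): the tray is at (517,340), with blocks at (503,335) and (535,348). The holder with its black knob is at (343,290), mouth facing the robot. The orange look-alike is at (401,395), outside the tray, so it's excluded. Candidates are therefore the two tray blocks; next I measure their heights and widths.

Run:
```python
from h import *
p,w=cloud('top0')
a=cv2.resize(p[180:255,295:390],None,fx=6,fy=6,interpolation=cv2.INTER_CUBIC); b=cv2.resize(p[160:235,190:285],None,fx=6,fy=6,interpolation=cv2.INTER_CUBIC)
g=np.hstack([a,b])[:,:,::-1]; g=cv2.convertScaleAbs(g,alpha=1.8); cv2.imwrite('pics/c1.png',cv2.resize(g,(800,316)))
print('tray z'); 
for v in range(186,252,4): print(v,np.round(w[v,300:362:3,2]*1000))
for uv in [(322,213),(341,223),(331,218),(219,186),(219,177),(257,253)]: print(uv,w[uv[1],uv[0]])
print('knob', np.round(np.nanmedian(w[165:195,205:235][w[165:195,205:235,2]>.065],0),4))
def rect(m):
    q=w[m]; r=cv2.minAreaRect(q[:,:2].astype(np.float32)*1000); return r,len(q)
m=np.zeros(w.shape[:2],bool); m[180:255,295:365]=1
print('tray',rect(m&(w[...,2]>.012)&(w[...,2]<.05)))
m[:]=0; m[160:210,195:242]=1
print('holder roof',rect(m&(w[...,2]>.038)&(w[...,2]<.055)))
m[:]=0
```

```text
tray z
186 [-4.  0. -0. -0. -1.  0. -1.  2. -1. -1. -1.  2.  3. nan -0. -2. nan -2.
 -4. -2. -0.]
190 [ 3.  2. -5.  0. -3. -5.  6. 26. 13.  3. -0. -1.  1. -1.  2. -0. -0. -4.
 -2. -1.  1.]
194 [ 2.  1.  0.  0. -3. -3. 32.  3.  6.  1.  7. 13. 11. 30. -2.  2. -4.  2.
  6.  2. -3.]
198 [-0. -3. -4. -3. -1.  7. 31.  6.  6.  8.  6.  4. 26. 31. 11.  9. -4. -2.
 -1. -0. -4.]
202 [-1.  0. -1. -1. -1. 30.  4.  6.  4.  5.  6.  3. 31. 31.  5.  2. -1.  6.
  8. 20.  3.]
206 [-1.  0.  0. -1.  2. 30.  4. 39. 33.  4.  5. 23. 27.  5.  4.  5.  2.  6.
  4. 31.  1.]
210 [-0. -0.  0.  0. 30.  5. 34.  6. 32. 35.  7. 30. nan 28.  9.  9.  8.  8.
 22. 37. -0.]
214 [ 2.  2.  1. -1. 35.  4. 32. 34. 36. 34. 15. 29. 25. 29. 30. 25. 28.  7.
 34.  0. -1.]
218 [-3.  1.  1. 29.  5. 28. 30. 35. 36.  4. 35. 32. 27. 27. 26.  7. 27. 16.
 34. -2. -0.]
222 [ 0.  2.  1. 32.  4.  9. 32. 34. 32. 11. 29. 16. 31. 11. 25. 27. 28. 31.
 -1.  2.  0.]
226 [-2.  2. 24.  5.  6.  2.  6.  6.  6. 33. 28. 31. 27. 29. 28. 26. 17. 35.
 -2. -1.  2.]
230 [ 3. -2. 29.  7.  7.  7.  5.  8.  9. 28. 13. 28. 28. 26. 13. 27. 28. -1.
 -0.  1.  2.]
2
[... 299 characters left out ...]
. -3.  1. -0.  1.  1. 10. 12.  7. 24. -2.  1.  1.
 -2. -5. -3.]
250 [ 1.  1. -5. -3.  1. -5.  1. -1.  0. -0. -4.  0.  1.  2. 23. -2. -2.  1.
  0.  1. -3.]
(322, 213) [ 0.51327421 -0.25310572  0.03611962]
(341, 223) [ 0.48691345 -0.3068266   0.02403499]
(331, 218) [ 0.50000831 -0.27793485  0.03299984]
(219, 186) [0.58206057 0.02460168 0.06250993]
(219, 177) [0.60382776 0.02364253 0.07888289]
(257, 253) [ 0.40496665 -0.07763449  0.01930618]
knob [0.5981 0.0284 0.082 ]
tray (((486.54296875, -264.9093017578125), (135.2709197998047, 176.83334350585938), 69.28108215332031), 1275)
holder roof (((586.1823120117188, 28.07317352294922), (76.11060333251953, 62.20535659790039), 3.6882853507995605), 490)
```

View pics/c1.png

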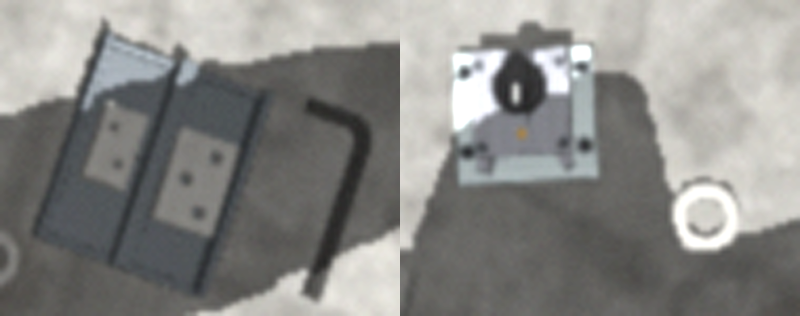

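The right-hand tray block is the one to take: it's wide, its top is at 28 mm, and it sits at about (0.487,-0.307). The left block is tall, with its top at 34 mm. Next I move over the tray and look with the wrist camera.

Call:
send_rows(
  increments=[
    [0,1,-0.37,0,0,0,0],
    [0,1,-0.37,0,0,0,0],
    [0,1,-0.37,0,0,0,0],
    [0,1,-0.37,0,0,0,0],
    [0,1,-0.37,0,0,0,0],
    [0,1,-0.37,0,0,0,0],
    [0,1,-0.37,0,0,0,0],
    [0,1,-0.37,0,0,0,0],
  ],
)

```text
clock: 0.9
position: [0.4166, -0.3779, 0.2529]
orientation: [[0.892, 0.452, -0.0], [0.452, -0.892, 0.0], [-0.0, -0.001, -1.0]]
wrist_force: [-0.1, -1.1, 0.3]
width: 0.0853
grip_force: 0.0
```

Call:
send_rows(
  increments=[
    [0,1,-0.37,0,0,0,0],
    [0,1,-0.37,0,0,0,0],
    [0,0,0,0,0,0,-1],
    [0,0,0,0,0,0,-1],
    [0,0,0,0,0,0,-1],
    [0,0,0,0,0,0,-1],
    [0,0,0,0,0,0,-1],
    [0,0,0,0,0,0,0],
  ],
)

```text
clock: 1.7
position: [0.4522, -0.3396, 0.2529]
orientation: [[0.343, 0.939, -0.001], [0.939, -0.343, 0.001], [0.0, -0.001, -1.0]]
wrist_force: [0.3, -0.8, 0.1]
width: 0.0855
grip_force: 0.0
```

```bash
cat >> h.py <<'E'
def to(x,y,z,deg,s=None):
    """tool-frame units of 25 mm from measured pose to target, and turn units (do shift first)"""
    s=s or read_state(); R=s['orientation']; d=R.T@(np.array([x,y,z])-s['position'])/.025
    th=np.degrees(np.arctan2(R[1,0],R[0,0])); dt=(deg-th+180)%360-180
    print('shift',np.round(d,2),'az',round(-np.radians(dt)/.15,2),'| now',np.round(s['position'],4),round(th,2),'q',np.round(s['joint_pos'],2),'F',np.round(s['wrist_force'],1),'w',round(s['width'],4),'t',s['clock'],'tilt',np.round(R[:2,2],3))
def rect(w,m):
    q=w[m]; q=q[~np.isnan(q[:,0])]; r=cv2.minAreaRect(q[:,:2].astype(np.float32)*1000); return r,len(q),np.median(q[:,2])
E
python3 - <<'E'
from h import *
to(.487,-.307,.2,71); snap('wrist','w1')
p,w=cloud('w1'); 
m=viewer.camera_model('wrist'); R=cv2.Rodrigues(np.array(m['rvec']))[0]; print('cam',-R.T@np.array(m['tvec']).ravel(),R[2])
for v in range(20,384,40): print(v,np.round(w[v,20::60]*1000).tolist())
E
```

```text
shift [1.7  0.86 2.12] az -0.12 | now [ 0.4522 -0.3396  0.2529] 69.97 q [-0.88 -0.   -0.01  1.56 -0.    1.05] F [ 0.3 -0.8  0.1] w 0.0855 t 1.7 tilt [-0.001  0.001]
cam [ 0.47913714 -0.26650944  0.37431658] [-0.1091214  -0.28981455 -0.95084176]
20 [[111.0, -6.0, -281.0], [330.0, -140.0, 1.0], [390.0, -162.0, 2.0], [451.0, -186.0, 8.0], [510.0, -206.0, 1.0], [571.0, -228.0, -1.0], [631.0, -251.0, 1.0], [692.0, -273.0, -2.0], [751.0, -295.0, 0.0]]
60 [[110.0, -85.0, -220.0], [111.0, -68.0, -438.0], [372.0, -198.0, 0.0], [434.0, -221.0, 0.0], [495.0, -246.0, 35.0], [558.0, -267.0, 6.0], [nan, nan, nan], [683.0, -312.0, 2.0], [747.0, -335.0, 0.0]]
100 [[-5.0, -120.0, -332.0], [-44.0, -119.0, -650.0], [353.0, -236.0, 1.0], [417.0, -260.0, -1.0], [483.0, -284.0, 9.0], [546.0, -307.0, 6.0], [612.0, -331.0, 1.0], [677.0, -355.0, -0.0], [741.0, -379.0, 1.0]]
140 [[-391.0, -149.0, -780.0], [-183.0, -226.0, -782.0], [332.0, -278.0, -1.0], [400.0, -303.0, 0.0], [468.0, -324.0, 23.0], [531.0, -347.0, 23.0], [602.0, -377.0, 1.0], [669.0, -401.0, 1.0], [736.0, -426.0, 1.0]]
180 [[-477.0, -282.0, -7
[... 621 characters left out ...]
-1277.0, -782.0]]
300 [[-764.0, -747.0, -761.0], [-537.0, -847.0, -781.0], [412.0, -325.0, 273.0], [-41.0, -1026.0, -779.0], [207.0, -1116.0, -778.0], [454.0, -1211.0, -783.0], [497.0, -349.0, 281.0], [948.0, -1388.0, -779.0], [1193.0, -1476.0, -777.0]]
340 [[395.0, -307.0, 305.0], [403.0, -318.0, 297.0], [430.0, -315.0, 310.0], [-126.0, -1228.0, -778.0], [135.0, -1317.0, -772.0], [392.0, -1420.0, -781.0], [488.0, -336.0, 310.0], [507.0, -354.0, 299.0], [520.0, -353.0, 305.0]]
380 [[382.0, -323.0, 301.0], [-763.0, -1248.0, -774.0], [435.0, -315.0, 322.0], [nan, nan, nan], [457.0, -331.0, 316.0], [472.0, -328.0, 323.0], [484.0, -335.0, 321.0], [869.0, -1849.0, -778.0], [511.0, -349.0, 318.0]]
```

View pics/w1.png

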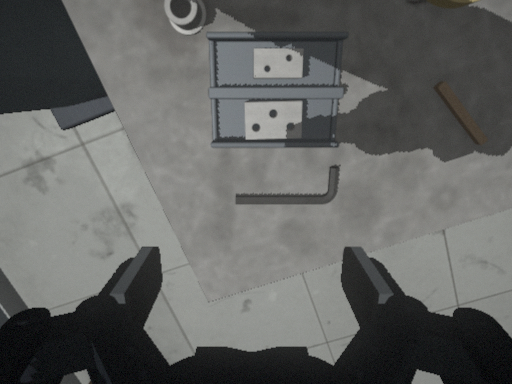

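The wrist view shows the tray at about u 210–345, v 32–147. The wide insert with three bores is at about (273,120), the small block at (278,62), and the hex key at (290,195). I now fit the insert's top face.

Run:
```python
from h import *
p,w=cloud('w1')
m=np.zeros(w.shape[:2],bool); m[99:141,242:306]=1
sh=p.astype(int)
mm=m&(w[...,2]>.0235)&(w[...,2]<.033)
n=cv2.morphologyEx(mm.astype(np.uint8),cv2.MORPH_OPEN,np.ones((3,3)))>0
k,l,st,_=cv2.connectedComponentsWithStats(n.astype(np.uint8)); i=1+np.argmax(st[1:,4]); print(st[i])
print('insert',rect(w,l==i))
m[:]=0; m[28:152,204:350]=1
print('tray rails',rect(w,m&(w[...,2]>.022)))
m[:]=0; m[0:34,160:210]=1; print('bush',rect(w,m&(w[...,2]>.02)))
pt,wt=cloud('top0')
for nme,(u0,u1,v0,v1) in dict(ring=(248,278,198,224),vblock=(168,196,212,244),orange=(244,270,236,270),magnet=(208,242,110,142)).items():
    m=np.zeros(wt.shape[:2],bool); m[v0:v1,u0:u1]=1; r=rect(wt,m&(wt[...,2]>.008)); print(nme,r)
```

```text
[ 245  100   58   39 2003]
insert (((488.8666687011719, -306.7667236328125), (40.0006103515625, 62.04082107543945), 71.34134674072266), 2003, np.float64(0.028518052277235858))
tray rails (((500.62359619140625, -280.0497741699219), (115.37548065185547, 141.90234375), 69.8699951171875), 6991, np.float64(0.03197048843942084))
bush (((444.26385498046875, -181.04568481445312), (25.83392906188965, 47.502220153808594), 54.073936462402344), 553, np.float64(0.03505017491660203))
ring (((519.4561767578125, -90.99900817871094), (43.04188537597656, 43.44402313232422), 44.81462860107422), 146, np.float64(0.012042019471819146))
vblock (((464.1822814941406, 124.00270080566406), (44.95725631713867, 47.777103424072266), 77.7863540649414), 322, np.float64(0.03203838121754486))
orange (((406.6515197753906, -75.74983215332031), (39.80564880371094, 62.278907775878906), 80.03840637207031), 318, np.float64(0.021539260443101386))
magnet (((751.008056640625, 14.841312408447266), (58.95235061645508, 50.654632568359375), 28.110294342041016), 458, np.float64(0.05665582103980757))
```

Run:
```python
from h import *
p,w=cloud('w1'); q=w[(w[...,2]>.15)&(w[...,2]<.32)]; print(np.percentile(q[:,2],[0,1,2,5]), .2529)
to(.489,-.307,.05,70.5)
```

```text
[0.24387855 0.24997237 0.25309479 0.26049363] 0.2529
shift [1.74 0.93 8.12] az -0.1 | now [ 0.4522 -0.3397  0.253 ] 69.65 q [-0.88 -0.   -0.01  1.56 -0.    1.05] F [0.1 0.5 0.7] w 0.0852 t 1.75 tilt [-0.  0.]
```

Call:
send_rows(
  increments=[
    [0,0.6,0.3,0,0,0,-0.06],
    [0,0.6,0.3,0,0,0,0],
    [0,0.53,0.34,0.6,0,0,0],
    [0,0,0,1,0,0,0],
    [0,0,0,1,0,0,0],
    [0,0,0,1,0,0,0],
    [0,0,0,1,0,0,0],
    [0,0,0,1,0,0,0],
  ],
)

```text
clock: 2.55
position: [0.4889, -0.3064, 0.1109]
orientation: [[0.339, 0.941, -0.001], [0.941, -0.339, 0.001], [0.0, -0.001, -1.0]]
wrist_force: [1.3, -0.4, -0.8]
width: 0.0854
grip_force: 0.0
```

Run:
```python
from h import *
to(.489,-.307,.031,70.5)
snap('wrist','w2')
p,w=cloud('w2')
m=np.zeros(w.shape[:2],bool); m[:]=1
z=read_state()['position'][2]
q=w[(w[...,2]>.06)&(w[...,2]<.3)]; print('z tcp',z,'lowest finger',np.percentile(q[:,2],[0,.5,1]))
```

```text
shift [-0.02  0.01  3.2 ] az -0.04 | now [ 0.4889 -0.3064  0.1109] 70.18 q [-0.79  0.06 -0.21  1.3  -0.    1.13] F [ 1.3 -0.4 -0.8] w 0.0854 t 2.55 tilt [-0.001  0.001]
z tcp 0.10627732302335877 lowest finger [0.10128946 0.10602541 0.10807577]
```

View pics/w2.png

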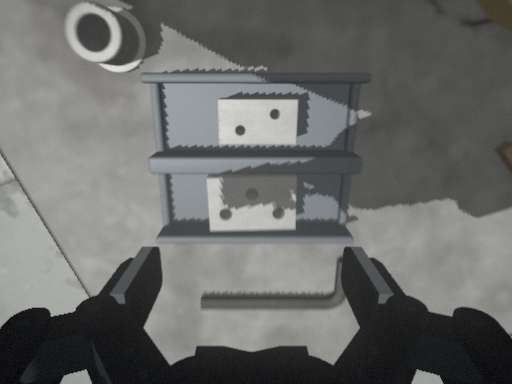

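The view shows the insert at (252,203), centred between the fingers (left tip about 150, right about 355). The small block is at (258,120). The hex key lies outside the tray, clear of the path.

Run:
```python
from h import *
to(.489,-.307,.026,70.5)
```

```text
shift [-0.07  0.11  3.21] az -0.04 | now [ 0.4873 -0.3049  0.1063] 70.18 q [-0.79  0.06 -0.21  1.3  -0.    1.13] F [-1.7  1.2 -4.5] w 0.0856 t 2.6 tilt [-0.005  0.005]
```

Call:
send_rows(
  increments=[
    [0,0,0,0.5,0,0,0],
    [0,0,0,0.5,0,0,0],
    [0,0,0,0.5,0,0,0],
    [0,0,0,0,0,0,0],
    [0,0,0,0,0,0,0],
    [0,0,0,0,0,0,0],
    [0,0,0,0,0,0,0],
    [0,0,0,0,0,0,0],
  ],
)

```text
clock: 3.4
position: [0.4894, -0.3074, 0.0764]
orientation: [[0.336, 0.942, 0.001], [0.942, -0.336, -0.001], [-0.001, 0.001, -1.0]]
wrist_force: [0.6, 0.8, -0.2]
width: 0.0854
grip_force: 0.0
```

Run:
```python
from h import *
to(.489,-.307,.026,70.5)
```

```text
shift [ 0.01 -0.02  2.02] az -0.02 | now [ 0.4894 -0.3074  0.0764] 70.35 q [-0.79  0.08 -0.25  1.24 -0.    1.13] F [ 0.6  0.8 -0.2] w 0.0854 t 3.4 tilt [ 0.001 -0.001]
```

Settled and precise. Next I descend and close.

Call:
send_rows(
  increments=[
    [0,0,0,0.5,0,0,0],
    [0,0,0,0.5,0,0,0],
    [0,0,0,0.4,0,0,0],
    [0,0,0,0.3,0,0,0],
    [0,0,0,0.2,0,0,0],
    [0,0,0,0.1,0,0,0],
    [0,0,0,0,0,0,0],
    [0,0,0,0,0,0,0],
  ],
  grip_force=60,
)

```text
clock: 4.2
position: [0.4893, -0.3073, 0.0262]
orientation: [[0.336, 0.942, 0.0], [0.942, -0.336, -0.001], [-0.0, 0.001, -1.0]]
wrist_force: [-0.5, -0.3, 0.5]
width: 0.0856
grip_force: 0.0
```

Call:
send_rows(
  increments=[
    [0.4,0,0,0,0,0,0],
    [0.4,0,0,0,0,0,0],
    [0.6,0,0,0,0,0,0],
    [0.6,0,0,0,0,0,0],
    [0.6,0,0,0,0,0,0],
    [0.6,0,0,0,0,0,0],
    [0.6,0,0,0,0,0,0],
    [0.6,0,0,0,0,0,0],
  ],
  grip_force=60,
)

```text
clock: 5.0
position: [0.4895, -0.3075, 0.0266]
orientation: [[0.336, 0.942, 0.001], [0.942, -0.336, -0.001], [-0.001, 0.001, -1.0]]
wrist_force: [-1.2, 0.4, 6.8]
width: 0.0609
grip_force: 66.5
```

Call:
send_rows(
  increments=[
    [0.6,0,0,-0.3,0,0,0],
    [0.6,0,0,-0.7,0,0,0],
    [0.6,0,0,-1,0,0,0],
    [0.6,0,0,-1,0,0,0],
    [0.6,0,0,-1,0,0,0],
    [0.6,0,0,-1,0,0,0],
    [0.6,0.5,-0.2,0,0,0,0],
    [0.6,0.9,-0.4,0,0,0,0],
  ],
)

```text
clock: 5.8
position: [0.4867, -0.2692, 0.1505]
orientation: [[0.338, 0.941, 0.0], [0.941, -0.338, -0.0], [-0.0, 0.001, -1.0]]
wrist_force: [-0.4, 1.5, -3.2]
width: 0.061
grip_force: 65.8
```

Call:
send_rows(
  increments=[
    [0.6,1,-0.42,0,0,0,0],
    [0.6,1,-0.42,0,0,0,0],
    [0.6,1,-0.42,0,0,0,0],
    [0.6,1,-0.42,0,0,0,0],
    [0.6,1,-0.42,0,0,0,0],
    [0.6,1,-0.42,0,0,0,0],
    [0.6,1,-0.42,0,0,0,0],
    [0.6,1,-0.42,0,0,0,0],
  ],
)

```text
clock: 6.6
position: [0.4737, -0.0504, 0.1491]
orientation: [[0.336, 0.942, -0.002], [0.942, -0.336, 0.001], [0.0, -0.002, -1.0]]
wrist_force: [0.9, 1.0, -2.8]
width: 0.0603
grip_force: 65.8
```

Call:
send_rows(
  increments=[
    [0.6,1,-0.42,0,0,0,0],
    [0.6,0.6,-0.3,0,0,0,0],
    [0.6,0.3,-0.1,0,0,0,0],
    [0.6,0,0,0,0,0,-0.9],
    [0.6,0,0,0,0,0,-0.9],
    [0.6,0,0,0,0,0,-0.9],
    [0.6,0,0,0,0,0,0],
    [0.6,0,0,0,0,0,0],
  ],
)

```text
clock: 7.4
position: [0.4712, -0.0009, 0.1501]
orientation: [[-0.058, 0.998, -0.001], [0.998, 0.058, 0.0], [0.0, -0.001, -1.0]]
wrist_force: [-0.2, 0.4, -3.7]
width: 0.0607
grip_force: 65.8
```

Run:
```python
from h import *
to(.47,0.0,.0215,94)
snap('wrist','w3')
p,w=cloud('w3')
a=cv2.cvtColor(p,cv2.COLOR_RGB2BGR)
cv2.imwrite('pics/w3.png',a)
```

```text
shift [ 0.04 -0.04  5.15] az -0.08 | now [ 0.4712 -0.0009  0.1501] 93.31 q [-0.28 -0.29 -0.46  1.4  -0.    1.23] F [-0.2  0.4 -3.7] w 0.0607 t 7.4 tilt [-0.001  0.   ]
```

View pics/w3.png

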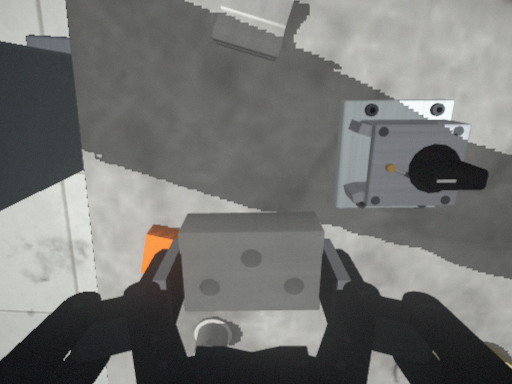

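The insert is held between the fingers at (250,260), and the holder is at (340–470, 98–208) with the mouth facing left (towards the robot). The knob is at (437,170) and the V-block at (250,30). Next I fit the holder's pose.

Run:
```python
from h import *
p,w=cloud('w3')
m=np.zeros(w.shape[:2],bool); m[85:220,325:505]=1
for lo,hi in [(.004,.012),(.009,.018),(.04,.053),(.004,.053),(.076,.09)]:
    mm=m&(w[...,2]>lo)&(w[...,2]<hi); mm=cv2.morphologyEx(mm.astype(np.uint8),cv2.MORPH_OPEN,np.ones((3,3)))>0
    print(lo,hi,rect(w,mm))
h=np.histogram(w[m][:,2],bins=np.arange(0,.09,.003)); print(list(zip(np.round(h[1]*1000),h[0])))
# knob top
# lower end/insert bottom: depth of gripped block
mb=np.zeros(w.shape[:2],bool); mb[243:300,190:318]=1; print('insert top', rect(w,mb&(w[...,2]>.12)&(w[...,2]<.2)), )
# wall side faces: use z 0.02-0.04 points
```

```text
0.004 0.012 (((542.4837036132812, 29.659809112548828), (1.0819882154464722, 80.59883117675781), 3.4848380088806152), 126, np.float64(0.008019753161855568))
0.009 0.018 (((586.2633056640625, 28.10650062561035), (87.98223876953125, 91.72172546386719), 3.7400310039520264), 3949, np.float64(0.01443299765578338))
0.04 0.053 (((590.4520874023438, 28.336528778076172), (68.7140121459961, 62.02643585205078), 3.73972487449646), 5649, np.float64(0.047518510359793625))
0.004 0.053 (((586.1143798828125, 27.88960075378418), (87.96915435791016, 92.19953918457031), 3.4883081912994385), 11163, np.float64(0.04257405161048736))
0.076 0.09 (((598.8350830078125, 28.789554595947266), (36.722042083740234, 14.231633186340332), 3.661665439605713), 1365, np.float64(0.0830728236291764))
[(np.float64(0.0), np.int64(7857)), (np.float64(3.0), np.int64(110)), (np.float64(6.0), np.int64(120)), (np.float64(9.0), np.int64(152)), (np.float64(12.0), np.int64(2996)), (np.float64(15.0), np.int64(959)), (np.float64(18.0), np.int64(394)), (np.float64(21.0), np.int64(74)), (np.float64(24.0), np.int64(107)), (np.float64(27.0), np.int64(62)), (np.float64(30.0), np.int64(102)), (np.float64(33.0), np.int64(82)), (np.float64(36.0), np.int64(165)), (np.float64(39.0), np.int64(280)), (np.float64(42.0), np.int64(168)), (np.float64(45.0), np.int64(4041)), (np.float64(48.0), np.int64(1317)), (np.float64(51.0), np.int64(148)), (np.float64(54.0), np.int64(700)), (np.float64(57.0), np.int64(93)), (np.float64(60.0), np.int64(92)), (np.float64(63.0), np.int64(83)), (np.float64(66.0), np.int64(106)), (np.float64(69.0), np.int64(94)), (np.float64(72.0), np.int64(104)), (np.float64(75.0), np.int64(119)), (np.float64(78.0), np.int64(146)), (np.float64(81.0), np.int64(982)), (np.float64(84.0), np.int64(179))]
insert top (((471.13323974609375, -0.2888622283935547), (57.68899154663086, 29.833332061767578), 3.666555643081665), 7260, np.float64(0.15211209027486938))
```

Call:
send_rows(
  increments=[
    [0.6,0.43,-0.1,0.7,0,0,-0.04],
    [0.6,0.43,-0.1,1,0,0,0],
    [0.6,0,0,1,0,0,0],
    [0.6,0,0,0.9,0,0,0],
    [0.6,0,0,0.6,0,0,0],
    [0.6,0,0,0.4,0,0,0],
    [0.6,0,0,0.2,0,0,0],
    [0.6,0,0,0,0,0,0],
  ],
)

```text
clock: 8.25
position: [0.465, 0.0202, 0.0305]
orientation: [[-0.067, 0.998, -0.001], [0.998, 0.067, 0.0], [0.0, -0.001, -1.0]]
wrist_force: [-0.1, 0.2, -3.0]
width: 0.061
grip_force: 65.7
```

Call:
send_rows(
  increments=[
    [0.6,0,0,0.2,0,0,0],
    [0.6,0,0,0.12,0,0,0],
    [0.6,0,0,0,0,0,0],
    [0.6,0,0,0,0,0,0],
    [0,0,0,0,0,0,0],
    [0,0,0,0,0,0,0],
    [0,0,0,0,0,0,0],
    [0,0,0,0,0,0,0],
  ],
)

```text
clock: 9.05
position: [0.4654, 0.0202, 0.023]
orientation: [[-0.068, 0.998, 0.0], [0.998, 0.068, -0.0], [-0.0, 0.0, -1.0]]
wrist_force: [0.5, -0.5, -0.4]
width: 0.0859
grip_force: 0.0
```

Call:
send_rows(
  increments=[
    [0,0,0,-0.4,0,0,0],
    [0,0,0,-0.8,0,0,0],
    [0,0,0,-1,0,0,0],
    [0,0,0,-1,0,0,0],
    [0,0,0,-0.8,0,0,0],
    [0,0,0,0,0,0,-0.5],
    [0,0,0,0,0,0,-0.97],
    [0,0,0,0,0,0,-1],
  ],
)

```text
clock: 9.85
position: [0.4655, 0.0202, 0.1239]
orientation: [[-0.43, 0.903, 0.001], [0.903, 0.43, -0.0], [-0.001, 0.001, -1.0]]
wrist_force: [-0.3, -1.1, -0.5]
width: 0.0853
grip_force: 0.0
```

Call:
send_rows(
  increments=[
    [0,0,0,0,0,0,-1],
    [0,0,0,0,0,0,-1],
    [0,0,0,0,0,0,-1],
    [0,0,0,0,0,0,-1],
    [0,0,0,0,0,0,-1],
    [0,0,0,0,0,0,-1],
    [0,0,0,0,0,0,-1],
    [0,0,0,0,0,0,-1],
  ],
)

```text
clock: 10.65
position: [0.4653, 0.0202, 0.1236]
orientation: [[-0.997, -0.074, 0.001], [-0.074, 0.997, -0.0], [-0.001, -0.0, -1.0]]
wrist_force: [-0.8, 0.3, 0.4]
width: 0.0852
grip_force: 0.0
```

Call:
send_rows(
  increments=[
    [0,0,0,0,0,0,0],
    [0,0,0,0,0,0,0],
    [0,0,0,0,0,0,0],
    [0,0,0,0,0,0,0],
    [0,0,0,0,0,0,0],
    [0,0,0,0,0,0,0],
    [0,0,0,0,0,0,0],
    [0,0,0,0,0,0,0],
  ],
)

```text
clock: 11.45
position: [0.4652, 0.0202, 0.1227]
orientation: [[-0.998, -0.067, -0.0], [-0.067, 0.998, -0.0], [0.0, -0.0, -1.0]]
wrist_force: [-0.2, -0.0, 0.3]
width: 0.0852
grip_force: 0.0
```

Run:
```python
from h import *
snap('wrist','w4')
p,w=cloud('w4')
x,y=w[...,0],w[...,1]
mm=(abs(x-.465)<.045)&(abs(y-.02)<.035)&(w[...,2]>.018)&(w[...,2]<.026)
mm=cv2.morphologyEx(mm.astype(np.uint8),cv2.MORPH_OPEN,np.ones((3,3)))>0
print('insert',rect(w,mm))
mm=(abs(x-.59)<.06)&(abs(y-.03)<.06)&(w[...,2]>.043)&(w[...,2]<.051)
mm=cv2.morphologyEx(mm.astype(np.uint8),cv2.MORPH_OPEN,np.ones((3,3)))>0
if mm.sum()>10: print('roof',rect(w,mm))
to(.446,.019,.0195,183.7)
```

```text
insert (((463.9829406738281, 20.244487762451172), (62.83407211303711, 40.078155517578125), 4.565486431121826), 3942, np.float64(0.022530461324399093))
roof (((569.9534301757812, 26.619184494018555), (29.605684280395508, 62.052494049072266), 3.6350436210632324), 2281, np.float64(0.04741278176066144))
shift [0.77 0.   4.13] az 0.02 | now [0.4652 0.0203 0.1227] -176.13 q [-0.24 -0.3  -0.52  1.35 -0.   -0.31] F [ 0.1  0.7 -0.5] w 0.0857 t 11.5 tilt [-0. -0.]
```

View pics/w4.png

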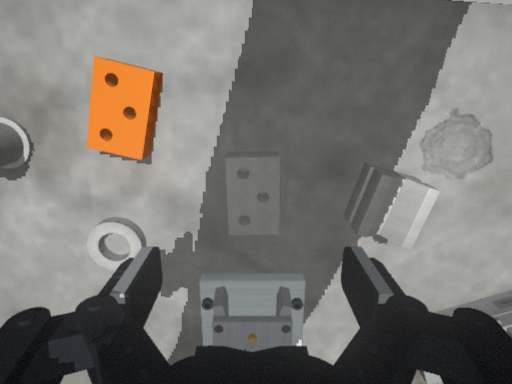

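Insert centred at (252,193) px, world (0.464, 0.020), aligned with the holder whose mouth shows at (252,295). V-block (395,205) and ring (115,243) are clear of it. I now grip it by its sides near the tail.

Call:
send_rows(
  increments=[
    [0.2,0.4,0,0.5,0,0,0],
    [0.2,0.41,0,0.8,0,0,0],
    [0.2,0,0,1,0,0,0],
    [0.2,0,0,0.8,0,0,0],
    [0.2,0,0,0.5,0,0,0],
    [0.2,0,0,0.27,0,0,0],
    [0.2,0,0,0,0,0,0],
    [0.2,0,0,0,0,0,0],
  ],
)

```text
clock: 12.3
position: [0.4455, 0.0188, 0.0268]
orientation: [[-0.998, -0.068, 0.001], [-0.068, 0.998, -0.0], [-0.001, -0.0, -1.0]]
wrist_force: [-0.1, 0.8, -0.6]
width: 0.0683
grip_force: 0.0
```

Call:
send_rows(
  increments=[
    [0.5,0,0,0,0,0,0],
    [0.5,0,0,0,0,0,0],
    [0.6,0,0,0,0,0,0],
    [0.7,0,0,0,0,0,0],
    [0.7,0,0,0,0,0,0],
    [0.7,0,0,0,0,0,0],
    [0.7,0,0,0,0,0,0],
    [0.7,0,0,0,0,0,0],
  ],
  grip_force=70,
)

```text
clock: 13.1
position: [0.4457, 0.0188, 0.0272]
orientation: [[-0.998, -0.068, 0.002], [-0.068, 0.998, -0.0], [-0.001, -0.0, -1.0]]
wrist_force: [-2.0, 1.7, 7.5]
width: 0.0384
grip_force: 71.3
```

Call:
send_rows(
  increments=[
    [0.7,0,0,-0.2,0,0,0],
    [0.7,0,0,-0.3,0,0,0],
    [0.7,0,0,-0.3,0,0,0],
    [0.7,0,0,0,0,0,0],
    [0.7,0,0,0,0,0,0],
    [0.7,0,0,0,0,0,0],
    [0.7,0,0,0,0,0,0],
    [0.7,0,0,0,0,0,0],
  ],
)

```text
clock: 13.9
position: [0.4448, 0.0189, 0.0457]
orientation: [[-0.998, -0.068, -0.0], [-0.068, 0.998, 0.0], [0.0, 0.0, -1.0]]
wrist_force: [0.7, -0.3, -2.6]
width: 0.0389
grip_force: 70.5
```

Run:
```python
from h import *
snap('wrist','w5')
p,w=cloud('w5')
x,y=w[...,0],w[...,1]
mm=(abs(x-.465)<.045)&(abs(y-.02)<.021)&(w[...,2]>.034)&(w[...,2]<.055)
mm=cv2.morphologyEx(mm.astype(np.uint8),cv2.MORPH_OPEN,np.ones((3,3)))>0
print('insert',rect(w,mm),np.percentile(w[mm][:,0],[1,99]))
f=w[mm]; A=np.c_[f[:,:2]-f[:,:2].mean(0),np.ones(len(f))]; print('plane',np.linalg.lstsq(A,f[:,2],rcond=None)[0])
mm=(abs(x-.59)<.06)&(abs(y-.03)<.06)&(w[...,2]>.043)&(w[...,2]<.051)&(x>.545)
mm=cv2.morphologyEx(mm.astype(np.uint8),cv2.MORPH_OPEN,np.ones((3,3)))>0
if mm.sum()>10: print('roof',rect(w,mm))
to(.5,.0225,.0415,183.7)
```

```text
insert (((461.77099609375, 19.898975372314453), (41.913909912109375, 62.981754302978516), 89.77642059326172), 9112, np.float64(0.04101463076172874)) [0.43109129 0.49027284]
plane [-0.00905841  0.04030003  0.04096165]
shift [-2.21 -0.01  0.17] az 0.02 | now [0.4448 0.0189 0.0458] -176.12 q [-0.25 -0.32 -0.68  1.21 -0.   -0.32] F [ 0.2  0.1 -3.1] w 0.0385 t 13.95 tilt [-0.  0.]
```

View pics/w5.png

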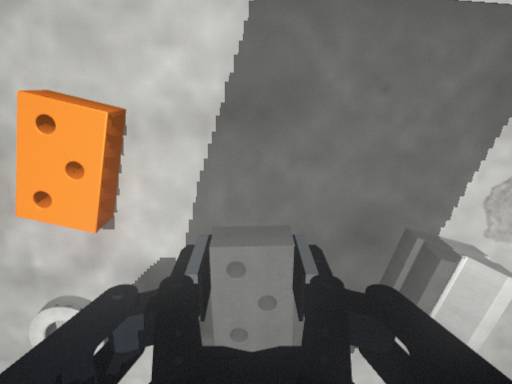

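The insert is firmly held by its sides near the tail at (253,290). The orange block, ring and V-block are clear of it. Next I lower slightly and advance to the mouth.

Call:
send_rows(
  increments=[
    [0.7,0,0,0.16,0,0,0],
    [0.7,-0.3,0,0,0,0,0.02],
    [0.7,-0.5,0,0,0,0,0],
    [0.7,-0.5,0,0,0,0,0],
    [0.7,-0.3,0,0,0,0,0],
    [0.7,-0.2,0,0,0,0,0],
    [0.7,0,0,0,0,0,0],
    [0.7,0,0,0,0,0,0],
  ],
)

```text
clock: 14.75
position: [0.4895, 0.0219, 0.0418]
orientation: [[-0.998, -0.065, -0.001], [-0.065, 0.998, 0.0], [0.001, 0.0, -1.0]]
wrist_force: [-0.1, 0.0, -2.5]
width: 0.0389
grip_force: 70.5
```

Call:
send_rows(
  increments=[
    [0.7,-0.15,0,0,0,0,0],
    [0.7,-0.15,0,0,0,0,0],
    [0.7,-0.15,0,0,0,0,0],
    [0.7,-0.15,0,0,0,0,0],
    [0.7,-0.1,0,0,0,0,0],
    [0.7,-0.1,0,0,0,0,0],
    [0.7,0,0,0,0,0,0],
    [0.7,0,0,0,0,0,0],
  ],
)

```text
clock: 15.55
position: [0.5098, 0.0231, 0.042]
orientation: [[-0.998, -0.065, -0.0], [-0.065, 0.998, -0.0], [0.0, -0.0, -1.0]]
wrist_force: [-0.6, 0.3, -3.0]
width: 0.0384
grip_force: 70.5
```

Run:
```python
from h import *
to(.531,.0245,.0418,183.7)
```

```text
shift [-0.85  0.    0.01] az 0.0 | now [0.5098 0.0231 0.042 ] -176.29 q [-0.21 -0.09 -0.49  1.18 -0.   -0.28] F [-0.6  0.3 -3. ] w 0.0384 t 15.55 tilt [-0. -0.]
```

Call:
send_rows(
  increments=[
    [0.7,-0.15,0,0,0,0,0],
    [0.7,-0.15,0,0,0,0,0],
    [0.7,-0.15,0,0,0,0,0],
    [0.7,-0.15,0,0,0,0,0],
    [0.7,-0.15,0,0,0,0,0],
    [0.7,-0.05,0,0,0,0,0],
    [0.7,0,0,0.02,0,0,0],
    [0.7,0,0,0,0,0,0],
  ],
)

```text
clock: 16.35
position: [0.5297, 0.0244, 0.0414]
orientation: [[-0.998, -0.065, -0.0], [-0.065, 0.998, -0.0], [0.0, -0.0, -1.0]]
wrist_force: [-0.6, 0.3, -2.8]
width: 0.0385
grip_force: 70.5
```

Run:
```python
from h import *
to(.531,.0245,.0418,183.7)
```

```text
shift [-0.05  0.   -0.02] az 0.0 | now [0.5297 0.0244 0.0414] -176.29 q [-0.2  -0.03 -0.43  1.17 -0.   -0.27] F [-0.6  0.3 -2.8] w 0.0385 t 16.35 tilt [-0. -0.]
```

Call:
send_rows(
  increments=[
    [0.25,0,0,0,0,0,0],
    [0.25,0,0,0,0,0,0],
    [0.25,0,0,0,0,0,0],
    [0.25,0,0,0,0,0,0],
    [0.25,0,0,-0.4,0,0,0],
    [0.25,0,0,-0.8,0,0,0],
    [0.25,0,0,-0.6,0,0,0],
    [0.25,0,0,0,0,0,0],
  ],
)

```text
clock: 17.15
position: [0.5316, 0.024, 0.0896]
orientation: [[-0.998, -0.065, 0.004], [-0.065, 0.998, -0.001], [-0.004, -0.001, -1.0]]
wrist_force: [-0.6, 0.3, -0.1]
width: 0.064
grip_force: 0.0
```

Call:
send_rows(
  increments=[
    [0.25,0.4,0,0,0,0,0],
    [0.25,0.8,0,0,0,0,0],
    [0.6,0.7,0,0,0,0,0],
    [1,0,0,0,0,0,0],
    [1,0,0,0,0,0,0],
    [1,0,0,0,0,0,0],
    [1,0,0,0,0,0,0],
    [1,0,0,0,0,0,0],
  ],
)

```text
clock: 17.95
position: [0.4827, 0.0213, 0.0864]
orientation: [[-0.998, -0.065, -0.0], [-0.065, 0.998, -0.0], [0.0, -0.0, -1.0]]
wrist_force: [-0.4, -0.4, -0.1]
width: -0.0003
grip_force: 0.0
```

Run:
```python
from h import *
to(.49,.0219,.045,183.7)
snap('wrist','w6')
p,w=cloud('w6')
x,y=w[...,0],w[...,1]
mm=(x>.49)&(x<.56)&(abs(y-.025)<.03)&(w[...,2]>.032)&(w[...,2]<.041)
mm=cv2.morphologyEx(mm.astype(np.uint8),cv2.MORPH_OPEN,np.ones((3,3)))>0
print('insert',rect(w,mm) if mm.sum() else 0)
```

```text
shift [-0.29  0.    1.66] az 0.0 | now [0.4827 0.0213 0.0864] -176.29 q [-0.23 -0.22 -0.52  1.27 -0.   -0.29] F [-0.4 -0.4 -0.1] w -0.0003 t 17.95 tilt [-0. -0.]
insert (((554.7689208984375, 24.754661560058594), (10.193313598632812, 6.077374458312988), 3.311241626739502), 111, np.float64(0.036597133210061014))
```

View pics/w6.png

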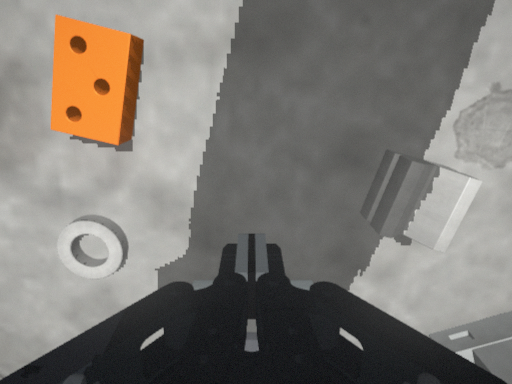

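The fingers are shut at (252,255), in front of the mouth. The insert's tail is hidden below them, but a patch at 36.6 mm confirms it lies on the channel floor. The bystanders are unmoved. Now I push it home.

Call:
send_rows(
  increments=[
    [1,0,0,0.6,0,0,0],
    [1,0,0,0.66,0,0,0],
    [1,0,0,0.4,0,0,0],
    [1,-0.3,0,0,0,0,0],
    [1,-0.3,0,0,0,0,0],
    [1,-0.3,0,0,0,0,0],
    [1,-0.2,0,0,0,0,0],
    [1,0,0,0,0,0,0],
  ],
)

```text
clock: 18.8
position: [0.5109, 0.023, 0.0455]
orientation: [[-0.998, -0.065, 0.001], [-0.065, 0.998, -0.0], [-0.001, -0.0, -1.0]]
wrist_force: [1.1, 0.6, 0.5]
width: -0.0
grip_force: 0.0
```

Call:
send_rows(
  increments=[
    [1,-0.15,0,0,0,0,0],
    [1,-0.15,0,0,0,0,0],
    [1,-0.15,0,0,0,0,0],
    [1,-0.15,0,0,0,0,0],
    [1,-0.1,0,0,0,0,0],
    [1,-0.1,0,0,0,0,0],
    [1,0,0,0,0,0,0],
    [1,0,0,0,0,0,0],
  ],
)

```text
clock: 19.6
position: [0.5301, 0.0244, 0.045]
orientation: [[-0.998, -0.065, 0.001], [-0.065, 0.998, -0.0], [-0.001, -0.0, -1.0]]
wrist_force: [-0.3, -0.2, -0.3]
width: 0.0
grip_force: 0.0
```

Run:
```python
from h import *
to(.535,.0247,.045,183.7)
```

```text
shift [-0.2  0.   0. ] az 0.0 | now [0.5301 0.0244 0.045 ] -176.29 q [-0.2  -0.03 -0.43  1.18  0.   -0.27] F [-0.3 -0.2 -0.3] w 0.0 t 19.6 tilt [ 0.001 -0.   ]
```

Call:
send_rows(
  increments=[
    [1,-0.08,0,0,0,0,0],
    [1,0,0,0,0,0,0],
    [1,-0.08,0,0,0,0,0],
    [1,0,0,0,0,0,0],
    [1,-0.08,0,0,0,0,0],
    [1,0,0,0,0,0,0],
    [1,0,0,0,0,0,0],
    [1,0,0,0,0,0,0],
  ],
)

```text
clock: 20.4
position: [0.5361, 0.0247, 0.0451]
orientation: [[-0.998, -0.065, 0.001], [-0.065, 0.998, -0.0], [-0.001, -0.0, -1.0]]
wrist_force: [0.6, 0.5, -0.1]
width: -0.0002
grip_force: 0.0
```

Call:
send_rows(
  increments=[
    [1,-0.06,0,0,0,0,0],
    [1,0,0,0,0,0,0],
    [1,-0.06,0,0,0,0,0],
    [1,0,0,0,0,0,0],
    [1,0,0,0,0,0,0],
    [1,0,0,0,0,0,0],
    [1,0,0,0,0,0,0],
    [1,0,0,0,0,0,0],
  ],
)

```text
clock: 21.2
position: [0.5369, 0.0249, 0.0448]
orientation: [[-0.998, -0.064, -0.004], [-0.064, 0.998, -0.001], [0.004, -0.0, -1.0]]
wrist_force: [-12.0, -0.8, 9.4]
width: -0.0002
grip_force: 6.5
```

Run:
```python
from h import *
to(.539,.0247,.045,183.7)
snap('side','s7'); z=np.load('pics/s7.npz'); p=z['p']
q=cv2.projectPoints(np.array([[.5771,.0275,.03],[.535,.025,.03]]),z['r'],z['t'],z['K'],None)[0].reshape(-1,2); print(q)
c=q.mean(0).astype(int); a=p[c[1]-45:c[1]+45,c[0]-60:c[0]+60,::-1]
cv2.imwrite('pics/s7c.png',cv2.resize(a,(800,600),interpolation=cv2.INTER_CUBIC))
```

```text
shift [-0.08 -0.01 -0.01] az -0.0 | now [0.5369 0.0249 0.0448] -176.3 q [-0.2  -0.01 -0.4   1.18 -0.   -0.26] F [-12.   -0.8   9.4] w -0.0002 t 21.2 tilt [-0.004 -0.001]
[[254.11415948 227.89481642]
 [269.49550722 229.7518614 ]]
```

View pics/s7c.png

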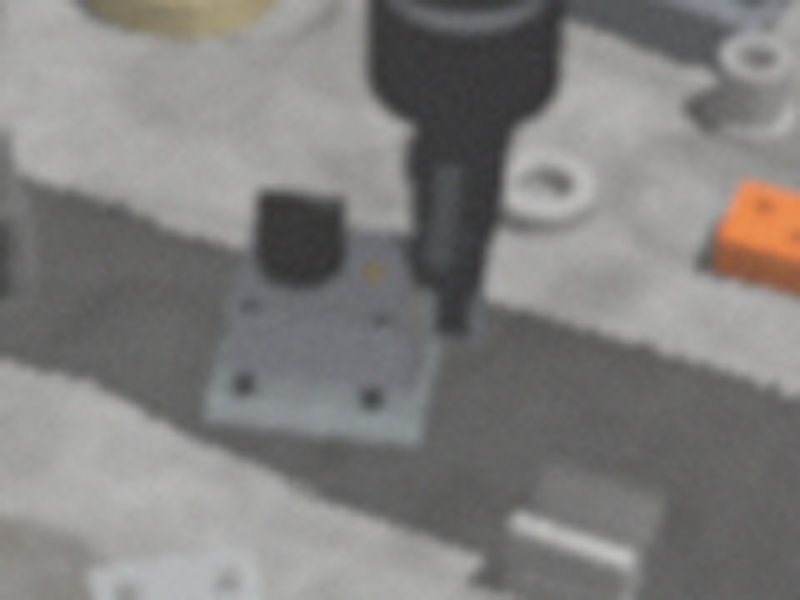

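The side crop shows the finger in front of the mouth and the insert no longer visible outside the holder. Contact force is 12 N at TCP 0.537, where the stop is expected. I back off and check the tail depth from the wrist camera.

Call:
send_rows(
  increments=[
    [1,0.3,0,0,0,0,0],
    [1,0.5,0,0,0,0,0],
    [0.5,0.5,0,-1,0,0,0],
    [0,0.5,0,-1,0,0,0],
    [0,0.5,0,-1,0,0,0],
    [0,0,0,0,0,0,0],
    [0,0,0,0,0,0,0],
    [0,0,0,0,0,0,0],
  ],
)

```text
clock: 22.05
position: [0.4813, 0.0213, 0.1193]
orientation: [[-0.998, -0.065, -0.0], [-0.065, 0.998, 0.0], [0.0, 0.0, -1.0]]
wrist_force: [-0.7, 0.1, 0.5]
width: 0.0847
grip_force: 0.0
```

Run:
```python
from h import *
to(.5985,.0286,.079,183.7)
snap('wrist','w8'); p,w=cloud('w8'); x,y=w[...,0],w[...,1]
u=np.array([np.cos(np.radians(3.7)),np.sin(np.radians(3.7))]); O=np.array([.5791,.0275])
a=(w[...,:2]-O)@u; b=(w[...,:2]-O)@np.array([-u[1],u[0]])
for n,lo,hi in [('tail top',.033,.0405),('roof',.044,.051),('plate',.011,.017)]:
    m=(abs(b)<.015)&(a>-.06)&(a<0)&(w[...,2]>lo)&(w[...,2]<hi); print(n,m.sum(),np.percentile(a[m]*1000,[0,2,50,98]) if m.any() else '',np.median(w[m][:,2]) if m.any() else '')
```

```text
shift [-4.7  -0.01  1.61] az 0.0 | now [0.4813 0.0213 0.1193] -176.29 q [-0.23 -0.24 -0.48  1.34  0.   -0.29] F [-0.7  0.1  0.5] w 0.0847 t 22.05 tilt [-0.  0.]
tail top 631 [-33.98398956 -33.44341521 -28.25935004 -20.29566506] 0.03637916370026283
roof 1073 [-23.80887139 -23.21679324 -13.84332703  -0.56926045] 0.04745255133578428
plate 292 [-37.69352924 -37.29038281 -35.13966028 -32.42085524] 0.014224250360765436
```

The tail is at −33.1 mm after correcting the scale against the roof and plate edges, so the insert is home. Next is the knob.

Call:
send_rows(
  increments=[
    [0.5,-0.5,0,0,0,0,0],
    [0.5,-0.9,0,0,0,0,0],
    [0.5,-1,0,0,0,0,0],
    [0.5,-1,0,0,0,0,0],
    [0.5,-0.8,0,0,0,0,0],
    [0.5,-0.5,0,0,0,0,0],
    [0.5,0,0,0,0,0,0],
    [0.5,0,0,0,0,0,0],
  ],
)

```text
clock: 22.9
position: [0.598, 0.029, 0.1189]
orientation: [[-0.998, -0.065, -0.002], [-0.065, 0.998, 0.0], [0.002, 0.0, -1.0]]
wrist_force: [0.5, 0.2, -0.2]
width: 0.0427
grip_force: 0.0
```

Run:
```python
from h import *
to(.5987,.0288,.081,183.7)
```

```text
shift [-0.03 -0.01  1.52] az 0.0 | now [0.598  0.029  0.1189] -176.28 q [-0.17  0.12 -0.13  1.32 -0.   -0.23] F [ 0.5  0.2 -0.2] w 0.0427 t 22.9 tilt [-0.002  0.   ]
```

Call:
send_rows(
  increments=[
    [0.5,0,0,0.3,0,0,0],
    [0.5,0,0,0.4,0,0,0],
    [0.5,0,0,0.4,0,0,0],
    [0.5,0,0,0.3,0,0,0],
    [0.5,0,0,0.12,0,0,0],
    [0.5,0,0,0,0,0,0],
    [0.5,0,0,0,0,0,0],
    [0.5,0,0,0,0,0,0],
  ],
  grip_force=40,
)

```text
clock: 23.7
position: [0.599, 0.0288, 0.0826]
orientation: [[-0.998, -0.065, 0.001], [-0.065, 0.998, -0.0], [-0.001, -0.0, -1.0]]
wrist_force: [-0.0, 0.4, 0.4]
width: 0.0424
grip_force: 0.0
```

Call:
send_rows(
  increments=[
    [0.7,0,0,0,0,0,0],
    [0.8,0,0,0,0,0,0],
    [1,0,0,0,0,0,0],
    [1,0,0,0,0,0,0],
    [1,0,0,0,0,0,0],
    [1,0,0,0,0,0,0],
    [1,0,0,0,0,0,0],
    [1,0,0,0,0,0,0],
  ],
  grip_force=40,
)

```text
clock: 24.5
position: [0.5988, 0.0295, 0.0825]
orientation: [[-0.998, -0.065, 0.001], [-0.065, 0.998, 0.001], [-0.001, 0.001, -1.0]]
wrist_force: [-1.6, 5.5, 4.4]
width: 0.0133
grip_force: 41.4
```

Call:
send_rows(
  increments=[
    [1,0,0,0,0,0,0.4],
    [1,0,0,0,0,0,0.7],
    [1,0,0,0,0,0,0.7],
    [1,0,0,0,0,0,0.7],
    [1,0,0,0,0,0,0.7],
    [1,0,0,0,0,0,0.7],
    [1,0,0,0,0,0,0.7],
    [1,0,0,0,0,0,0.7],
  ],
)

```text
clock: 25.3
position: [0.5992, 0.0307, 0.0825]
orientation: [[-0.743, 0.669, 0.002], [0.669, 0.743, 0.003], [0.001, 0.004, -1.0]]
wrist_force: [2.0, 11.0, 3.1]
width: 0.0132
grip_force: 41.3
```

Call:
send_rows(
  increments=[
    [1,0,0,0,0,0,0.7],
    [1,0,0,0,0,0,0.7],
    [1,0,0,0,0,0,0.7],
    [1,0,0,0,0,0,0.7],
    [1,0,0,0,0,0,0.7],
    [1,0,0,0,0,0,0.7],
    [1,0,0,0,0,0,0.7],
    [1,0,0,0,0,0,0],
  ],
)

```text
clock: 26.1
position: [0.6, 0.0313, 0.0825]
orientation: [[-0.104, 0.995, 0.003], [0.995, 0.104, 0.005], [0.004, 0.004, -1.0]]
wrist_force: [7.2, 14.6, 0.0]
width: 0.0133
grip_force: 40.8
```

Run:
```python
from h import *
to(.5988,.029,.081,93.7); print(read_state()['torque'])
```

```text
shift [-0.09 -0.06  0.06] az 0.26 | now [0.6    0.0313 0.0825] 95.95 q [-0.17  0.14 -0.17  1.25  0.01  1.3 ] F [ 7.2 14.6  0. ] w 0.0133 t 26.1 tilt [0.003 0.005]
[ 2.90987655 -1.29370082 -0.08059487]
```

Turned about 1.53 rad, so it should have clicked over. I release, lift and check.

Call:
send_rows(
  increments=[
    [0.5,0,0,0,0,0,0],
    [0.5,0,0,0,0,0,0],
    [0.5,0,0,0,0,0,0],
    [0.5,0,0,0,0,0,0],
    [0.5,0,0,-0.5,0,0,0],
    [0.5,0,0,-1,0,0,0],
    [0.5,0,0,-1,0,0,0],
    [0.5,0,0,-1,0,0,0],
  ],
)

```text
clock: 26.9
position: [0.5987, 0.0287, 0.1715]
orientation: [[-0.105, 0.994, 0.001], [0.994, 0.105, -0.0], [-0.0, 0.001, -1.0]]
wrist_force: [0.3, -0.8, 0.0]
width: 0.0427
grip_force: 0.0
```

Call:
send_rows(
  increments=[
    [0.5,-0.5,0,-1,0,0,0],
    [0.5,-1,0,-1,0,0,0],
    [0.5,-1,0,0,0,0,0],
    [0.5,-1,0,0,0,0,0],
    [0,0,-1,0,0,0,0],
    [0,0,-1,0,0,0,0],
    [0,0,0,0,0,0,0],
    [0,0,0,0,0,0,0],
  ],
)

```text
clock: 27.7
position: [0.5584, -0.0637, 0.2207]
orientation: [[-0.105, 0.994, 0.002], [0.994, 0.105, -0.001], [-0.001, 0.002, -1.0]]
wrist_force: [0.5, 0.0, 0.4]
width: 0.0853
grip_force: 0.0
```

Run:
```python
from h import *
to(.5988,.029,.081,93.7)
snap('wrist','w9'); p,w=cloud('w9')
x,y,z=w[...,0],w[...,1],w[...,2]
near=(abs(x-.599)<.03)&(abs(y-.029)<.03)
print('knob',rect(w,near&(z>.076)&(z<.09)))
u=np.array([np.cos(np.radians(3.7)),np.sin(np.radians(3.7))]); O=np.array([.5791,.0275])
a=(w[...,:2]-O)@u; b=(w[...,:2]-O)@np.array([-u[1],u[0]])
for n,lo,hi in [('tail top',.033,.0405),('roof',.044,.051),('plate',.011,.017)]:
    m=(abs(b)<.015)&(a>-.06)&(a<0)&(z>lo)&(z<hi); print(n,m.sum(),np.percentile(a[m]*1000,[0,2,50,98]) if m.any() else '')
```

```text
shift [3.52 1.99 5.59] az 0.27 | now [ 0.5584 -0.0637  0.2207] 96.01 q [-0.35 -0.02 -0.09  1.5  -0.    1.12] F [0.5 0.  0.4] w 0.0853 t 27.7 tilt [ 0.002 -0.001]
knob (((599.6931762695312, 28.931692123413086), (14.276792526245117, 35.93486022949219), 3.699077844619751), 890, np.float64(0.08319091728665204))
tail top 368 [-32.29021338 -32.05203222 -27.31583145 -22.383173  ]
roof 861 [-22.29634933 -21.8947012  -11.72773665  -0.50041844]
plate 142 [-36.27238569 -36.15061894 -34.06055796 -21.85119412]
```

View pics/w9.png

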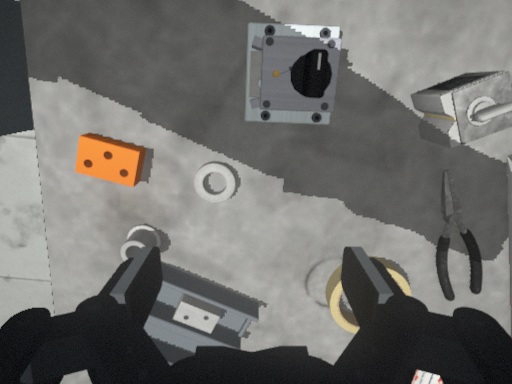

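The knob at (313,73) now lies along the holder's y axis, at the locked end. The tail is still 4 mm inside the plate edge, so the insert is home. The arm is clear of everything.

```bash
python3 -c "
from plant import arm; print(arm.finish_job())"
```

```text
the job is handed in; nothing more can be done
None
```

The wide insert is in the holder against the stop, the lock knob was then turned to its locked end, and I handed the job in at about 28 s; the hand-in gave no pass/fail result, but the last wrist-camera view and measurements showed both in place, and nothing else was touched.

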